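# Press the cup-holder foot up out of its collar and set it on the tray

## Robot

A 6-joint arm with a two-finger parallel gripper is mounted at the origin on the work surface. World frame = base frame: x ahead of the robot, y to its left, z up, the work surface at z = 0. Lengths are in m, angles in rad, forces in N, time in s.
With the tool pointing down it reaches from about 0.375 to 0.9 m from the base axis. Payload 3.1 kg.
Tool frame: the origin (TCP) lies midway between the tips of the shut fingers; the grasp point (between the pads) lies 19 mm behind it; x points along the fingers, z is the direction in which the jaws open and shut, and the axes are right-handed (so a half turn about x gives the same grasp; the last joint's range is limited). The gripper opens to 85 mm and grips with 20 to 120 N. Pads are 22 mm wide; open, the fingers measure 114 mm over their backs; the gripper's body (76 mm by 85 mm) begins 54 mm behind the grasp point. The pads swing forward as they close: fully open they stand 13 mm farther back than shut.
Start: joints at [0.922, 0.527, 1.433, -0, 1.181, -0.178], TCP at [0.283, 0.557, 0.231] pointing down, gripper open.
Joint ranges: [-3.08, 3.08], [-0.75, 2.2], [0.22, 2.44], [-1.43, 4.57], [0, 2.65], [-2.85, 2.85]. Speed limits (rad/s): [2.79, 2.79, 3.14, 3.14, 3.14, 3.14].

## Interface

Orientations are given as a unit quaternion [x, y, z, w].
In Python, from station import telemetry, optics, manip gives the robot as it stands.
- The arm moves only by the tool step_arm, never from a script. Its argument "commands" is a list of rows, each a list of 4 numbers: the shift along the tool's x, y, z in m, then the turn about the tool's x in rad. A call has 1 to 8 rows; each row is the pose to reach, as a shift and turn from the pose measured when the call began, along the tool's axes at that moment; what a row does not reach only later rows make up. A row lasts 1/12 s, in which the tool goes at most 41.7 mm and 7.16 degrees, less where a joint would pass 70% of its speed; a pose out of reach is approached as far as the arm can. A call with a gripper value outside its range is refused whole. "jaw" is the finger opening in m, from 0 to 0.0854, set as the call begins (left out, the last holds). The fingers move at their own pace and stop on an object; "grip_force" is the grip in N (left out, the last holds). Time passes only in rows, so rows that repeat a pose let the fingers close. It gives the time, the measured TCP pose, the force and the opening at its end, in the units of the state.
- telemetry.sense(): the state, without advancing time (a new reading comes with each control period).
- optics.snapshot(name): name is "scene" or "side" or "wrist"; returns the picture (420x560x3 uint8, red, green, blue); there is no depth.
- optics.camera_params(name): a dict with "mtx" (3x3 intrinsics, pixels), "origin" and "attitude" of the camera in the world. Camera axes: x right, y down, z forward; pixel columns grow to the right and rows downward; lengths in m; the calibration is good to about 2 mm. The wrist camera is an equidistant fisheye: a pixel r from the principal point sees the ray r / f radians off the axis. A picture is of the moment at which its call begins: read the wrist's pose just before it. camera_params takes no time and is no camera call; for the wrist camera it gives the pose at the moment of the call.
- manip.sign_off(): hands the job in, once; it reports no verdict.
The state is a dict: "t": time; "q": joint angles; "qd": joint speeds; "tau": joint torques, N m; "tcp_pos": TCP position; "tool_rot": TCP orientation; "force": force on the tool from outside, world axes, zero at the start; "ft_torque": the same for the moment, N m; "finger_gap": opening from 0.0 (shut) to 1.0 (fully open).
Only numpy, scipy, OpenCV 4.12 (cv2) and the standard library are available. Lean on these libraries where they do the work, as an engineer would, in place of code of your own. Each camera call takes 0.05 s, during which the arm holds its last target.

## Task

The loose metal foot of the second glass holder sits too deep in the collar of the lift stand to be gripped: press the stand's paddle all the way down so that the foot is pushed up through the collar, then pick the foot up from above and set it down flat, the same way up, wholly on the cork mat of the turntable tray. Set it down rather than dropping it, leave the paddle down, and do not shift the cups, the sugar box or anything else standing about.

Things in the scene. Friction and masses are not known exactly. Their poses are not given: they have to be found in the camera images.
- ring (a point): Centre of the top rim of the steel collar of the lift stand, 86 mm above the console. The stand is fixed: a grey base plate 240 x 90 mm, a see-saw lever along its middle and, at one end, an upright round collar (outer diameter 72, inner 60, height 24 mm) on two posts, open below. z is up; x points along the stand from the paddle end to the collar end (the pivot is 65 mm from the collar axis, towards -x).
- foot_center (a point): Centre (half-way up) of the loose metal foot of a cup holder: a plain steel disc 56 mm in diameter and 18 mm high, about 140 g, z up. At the start it lies down in the collar on an inner lip, its top 2 mm below the rim and 2 mm of play all round, so it cannot be gripped. With the lever fully down, a flat plate below has pushed it up about 16 mm: the top 14 mm stand proud of the rim, the last 4 mm are still inside the collar.
- paddle (a point): Middle of the upper face of the pale wooden press paddle (44 mm along the stand x 50 mm across), at the free end of the see-saw lever, 95 mm from the pivot. 43 mm above the console when up; it goes down 24 mm, to about 18 mm above the console, when fully pressed. It travels with the paddle.
- lever (a joint): Angle of the see-saw lever (rad): 0 = paddle up, foot down in the collar; 0.26 = paddle fully down against its stop, foot pushed up. Stiff: pressing the paddle takes about 5 N, and it stays where it is left.
- mat (a point): Centre of the top of the round cork mat (90 mm in diameter, 4 mm thick) fixed on the turntable tray, 38 mm above the console; z up, x points outwards from the turning axis of the tray, which is 70 mm away towards -x. The dark wooden tray is 270 mm in diameter, its top 34 mm above the console; it turns stiffly about its axis (about 0.25 N m). It also carries two cups and the sugar box.
- cup_a: Patterned porcelain cup on the tray, 64 mm wide, 56 mm high, with a small handle along its x axis. Origin at the centre of its underside. Bystander.
- cup_b: The second, identical porcelain cup on the tray. Origin at the centre of its underside. Bystander.
- sugar_box: Closed copper-tone sugar box on the tray, 53 x 69 mm, 62 mm high. Origin at the centre of its underside. Bystander.
- cezve: Steel coffee pot standing on the console, 80 mm wide and 72 mm high; its handle runs 155 mm along its +y axis and up to 103 mm height. Origin at the centre of its underside. Bystander.
- glass_holder: Complete glass cup holder on its own steel foot, 60 mm wide, 78 mm high, on the console. Origin at the centre of its underside. Bystander.
- key_dish: Low glazed bowl on the console, 120 mm wide, 30 mm high. Origin at the centre of its underside. Bystander.
- tea_tin: Closed cylindrical tin on the console, 72 mm wide, 90 mm high. Origin at the centre of its underside. Bystander.
There are look-alikes about, which are no part of the job. There is more than one size of the part that bears foot_center; the job needs the middle-sized.

How it is judged:
By the outcome, as a careful person would: the job done as asked, in the order asked, and still so for the second after the job is handed in, with the robot touching nothing.
It also fails if it takes over 48 s, if anything falls off the work surface, if the arm or the gripper's body presses on something with over 40 N, if the wrist force passes 120 N, or if a joint passes its speed limit or range.

## Working session

There is one attempt and no reset: what is moved stays moved. The work goes in short steps, Python scripts to look and compute and a tool call to move; the robot and the scene stay as the last step left them, time stands still between calls to the robot, and variables do not carry over. Pictures are saved under pics/ and viewed, and the job is handed in when it is done.

Besides the shell and the picture viewer there is one more tool, called in YAML: its name, and indented under it one key for each argument. step_arm: Moves the arm, as the interface text tells. Its arguments: {"type":"object","properties":{"commands":{"type":"array","items":{"type":"array","items":{"type":"number"}}},"jaw":{"type":"number"},"grip_force":{"type":"number"}},"required":["commands"]}

```bash
ls; mkdir -p pics
python3 - <<'E'
from station import telemetry, optics, manip
import cv2
s=telemetry.sense(); print(s)
for n in ["scene","side","wrist"]:
    p=optics.camera_params(n); print(n,p)
    im=optics.snapshot(n); cv2.imwrite(f"pics/{n}0.png",im[:,:,::-1])
E
```

```text
pics
{'t': 0.0, 'q': array([ 9.22489367e-01,  5.28470922e-01,  1.43393407e+00, -1.68707303e-05,
        1.18138433e+00, -1.78516134e-01]), 'qd': array([-1.33986650e-03,  8.77646657e-05, -1.89098669e-04, -2.01800056e-03,
        9.20686084e-04,  5.20467909e-04]), 'tau': array([ 5.09034944e-04, -4.42336321e+01, -1.78030479e+01, -1.49494545e-04,
        8.20746442e-03,  9.39355857e-06]), 'tcp_pos': array([0.28247644, 0.55670484, 0.23032059]), 'tool_rot': array([-0.37018784,  0.60335994,  0.369613  ,  0.60191691]), 'force': array([-0.09361101, -0.47026823,  0.36682349]), 'ft_torque': array([-0.02450132,  0.04384675, -0.00257775]), 'finger_gap': 1.0012802197110668}
scene {'mtx': array([[524.59455449,   0.        , 273.41733265],
       [  0.        , 524.59455449, 204.46872219],
       [  0.        ,   0.        ,   1.        ]]), 'origin': array([ 1.12606725, -0.78897886,  1.20363836]), 'attitude': array([ 0.88719482,  0.30011496, -0.10458448, -0.33448236])}
side {'mtx': array([[461.60852614,   0.        , 278.93860386],
       [  0.        , 461.60852614, 212.8927232 ],
       [  0.        ,   0.        ,   1.        ]]), 'origin': array([-0.19996068, -1.21573725,  0.86775075]), 'attitude': array([ 0.82364308, -0.24079334,  0.14419206, -0.49278727])}
wrist {'mtx': array([[325.1922621 ,   0.        , 272.62494827],
       [  0.        , 325.1922621 , 203.43993212],
       [  0.        ,   0.        ,   1.        ]]), 'origin': array([0.21531751, 0.59075721, 0.3730326 ]), 'attitude': array([0.84283896, 0.5170721 , 0.07759922, 0.12742564])}
```

View pics/scene0.png

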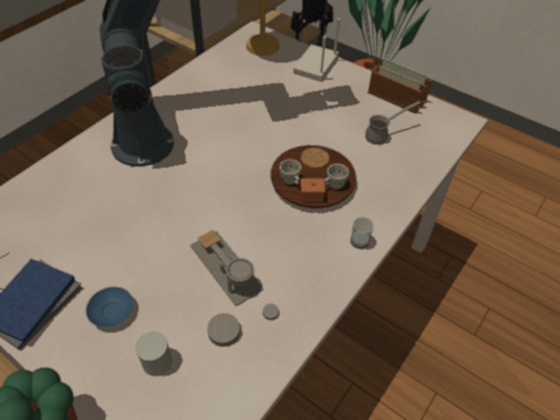

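View pics/side0.png

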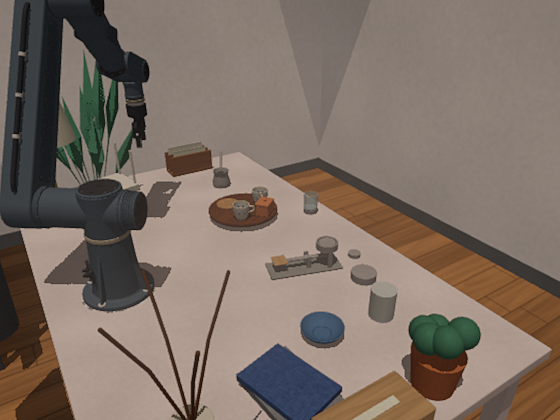

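View pics/wrist0.png

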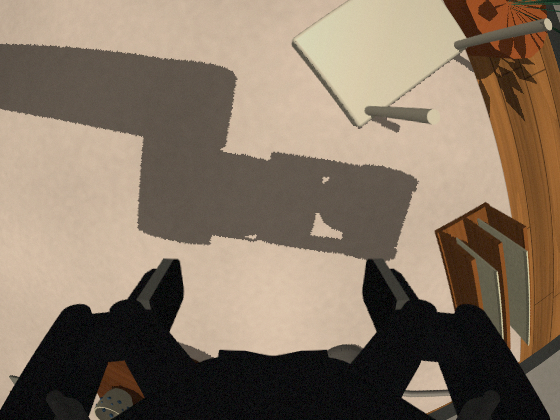

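The scene shows the stand (paddle about (208,240), collar (240,270)), the tray (centre about (313,177)) and the mat (315,158). Two look-alike discs lie on the console at (224,329) and (270,312). I'll zoom in next.

```bash
cat > h.py <<'E'
import numpy as np, cv2
from scipy.spatial.transform import Rotation as R
from station import telemetry, optics, manip
def ray(p,uv,fish=False):
    K=p['mtx'];x=(uv[0]-K[0,2])/K[0,0];y=(uv[1]-K[1,2])/K[1,1]
    if fish:
        r=np.hypot(x,y);d=np.array([x/r*np.sin(r),y/r*np.sin(r),np.cos(r)]) if r>1e-9 else np.array([0,0,1.])
    else: d=np.array([x,y,1.])
    d/=np.linalg.norm(d); return np.array(p['origin']),R.from_quat(p['attitude']).apply(d)
def onz(p,uv,z,fish=False):
    o,d=ray(p,uv,fish); return o+d*(z-o[2])/d[2]
def proj(p,X,fish=False):
    c=R.from_quat(p['attitude']).inv().apply(np.atleast_2d(X)-p['origin']);K=p['mtx']
    if fish:
        rr=np.hypot(c[:,0],c[:,1]);th=np.arctan2(rr,c[:,2]);xy=c[:,:2]/np.maximum(rr,1e-9)[:,None]*th[:,None]
    else: xy=c[:,:2]/c[:,2:]
    return xy*K[0,0]+K[:2,2]
def tri(a,b):
    A=np.zeros((3,3));v=np.zeros(3)
    for o,d in (a,b):
        M=np.eye(3)-np.outer(d,d);A+=M;v+=M@o
    return np.linalg.solve(A,v)
E
python3 - <<'E'
from h import *
a=cv2.imread('pics/scene0.png');b=cv2.imread('pics/side0.png')
cv2.imwrite('pics/z1.png',cv2.resize(a[220:350,180:310],(780,600*130*1//130),interpolation=cv2.INTER_CUBIC)[:600])
cv2.imwrite('pics/z2.png',cv2.resize(a[135:220,260:370],(770,595),interpolation=cv2.INTER_CUBIC))
cv2.imwrite('pics/z3.png',cv2.resize(b[225:295,255:355],(800,560),interpolation=cv2.INTER_CUBIC))
E
```

```text
(no output)
```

View pics/z1.png

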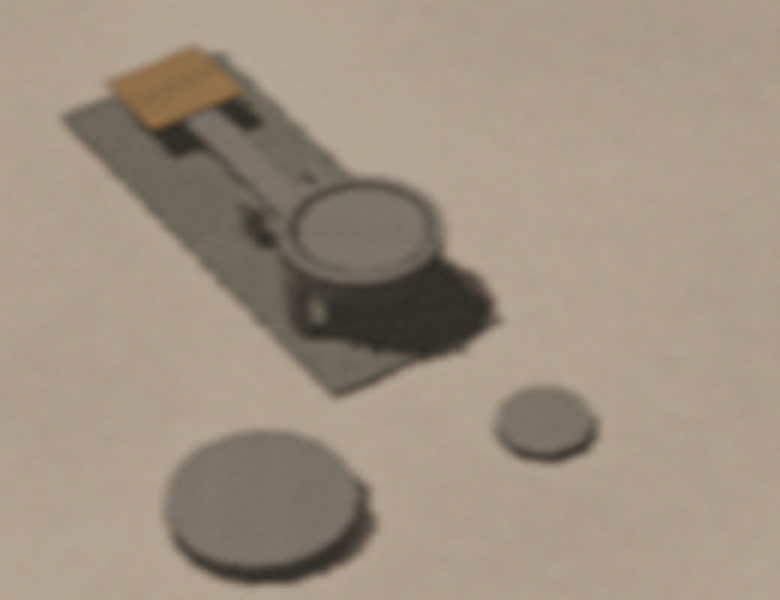

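View pics/z2.png

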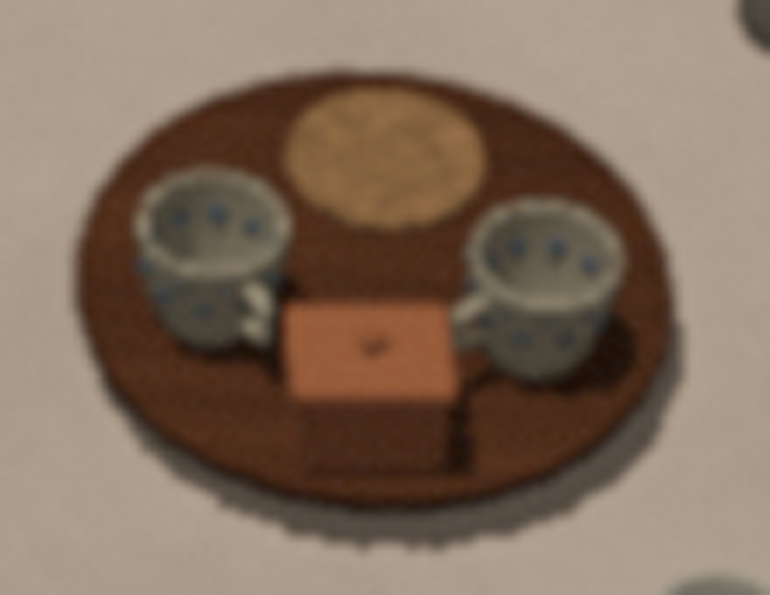

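View pics/z3.png

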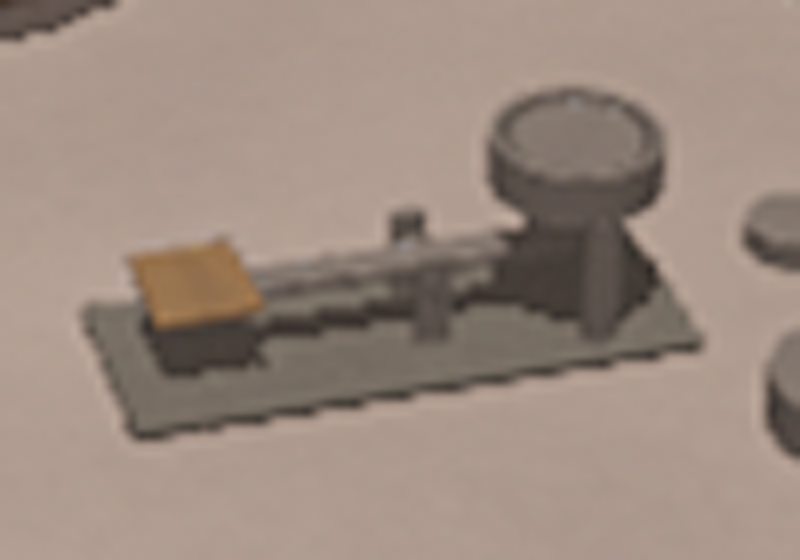

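Run:
```python
from h import *
ps=optics.camera_params('scene');pd=optics.camera_params('side')
def cen(f,roi,lo,hi):
    im=cv2.imread(f);x0,y0,x1,y1=roi
    m=cv2.inRange(cv2.cvtColor(im[y0:y1,x0:x1],cv2.COLOR_BGR2HSV),lo,hi)
    c=max(cv2.findContours(m,0,cv2.CHAIN_APPROX_NONE)[0],key=cv2.contourArea)
    M=cv2.moments(c);print(f,cv2.contourArea(c),cv2.boundingRect(c));return np.array([M['m10']/M['m00']+x0,M['m01']/M['m00']+y0])
im=cv2.imread('pics/scene0.png');h=cv2.cvtColor(im,cv2.COLOR_BGR2HSV)
print('paddle',h[240,210],'mat',h[158,315],'tray',h[190,285],'table',h[200,200])
a=cen('pics/scene0.png',(190,225,230,260),(8,100,90),(22,255,255))
b=cen('pics/side0.png',(260,245,300,275),(8,100,90),(22,255,255))
P=onz(ps,a,.043);print(a,b,'paddle',P,onz(pd,b,.043),tri(ray(ps,a),ray(pd,b)))
a=np.array([240.,270.05]);b=np.array([327,242.1])
C=onz(ps,a,.086);print('ring',C,onz(pd,b,.086),tri(ray(ps,a),ray(pd,b)))
print('dist',np.linalg.norm((P-C)[:2]),np.arctan2(*(C-P)[[1,0]]))
m=cen('pics/scene0.png',(295,140,335,172),(10,100,100),(22,190,255))
print('mat',m,onz(ps,m,.038),onz(ps,(315.1,157.4),.038))
M=onz(ps,m,.038)
for n,uv,z in [('cupL',(290.5,166),.09),('cupR',(337.8,171.5),.09),('boxtop',(313,185),.096)]: print(n,onz(ps,uv,z))
for n,uv,z in [('tin',(154,345),.09),('holder',(362,225),.078),('big',(224,328),.018),('small',(270,311),.015),('cezve',(377,121),.07)]: print(n,onz(ps,uv,z))
# table
for k in range(0,360,45):
    X=M+np.array([.045*np.cos(k*np.pi/180),.045*np.sin(k*np.pi/180),0]); print(proj(ps,X).round(1))
```

```text
paddle [ 16 119 143] mat [ 15 136 137] tray [ 11 180  75] table [ 16  47 174]
pics/scene0.png 187.5 (9, 6, 21, 17)
pics/side0.png 101.5 (12, 10, 16, 11)
[208.696      238.96711111] [278.99507389 260.37438424] paddle [ 0.46637032 -0.18325822  0.043     ] [ 0.45700205 -0.18911208  0.043     ] [ 0.4626138  -0.17992614  0.03599103]
ring [ 0.61975781 -0.23131009  0.086     ] [ 0.60838755 -0.23791481  0.086     ] [ 0.61645122 -0.22777428  0.07825895]
dist 0.1607380029209007 -0.3035872162282998
pics/scene0.png 410.0 (6, 8, 28, 20)
mat [314.51707317 157.0800813 ] [0.51190329 0.27231515 0.038     ] [0.51420473 0.27224283 0.038     ]
cupL [0.50392002 0.14841989 0.09      ]
cupR [0.62898826 0.21642664 0.09      ]
boxtop [0.60437002 0.12025746 0.096     ]
tin [ 0.59636928 -0.50999283  0.09      ]
holder [0.78802365 0.09291741 0.078     ]
big [ 0.66685099 -0.35449035  0.018     ]
small [ 0.72758882 -0.24570042  0.015     ]
cezve [0.59622145 0.515665   0.07      ]
[[326.3 163.2]]
[[328.3 155.9]]
[[322.3 149.5]]
[[311.9 147.5]]
[[303.  151.1]]
[[300.7 158.3]]
[[306.5 164.9]]
[[317.2 166.9]]
```

```bash
cat >> h.py <<'E'
def plan(X,yaw=None,s=None):
    """tool shift to world X; yaw = desired world angle of jaw axis (mod pi)"""
    s=s or telemetry.sense(); Rt=R.from_quat(s['tool_rot']).as_matrix()
    d=Rt.T@(np.array(X)-s['tcp_pos']); z=Rt[:,2]; cy=np.arctan2(z[1],z[0])
    print('tcp',s['tcp_pos'].round(4),'t',round(s['t'],2),'jaw yaw',round(cy,3),'x-axis',Rt[:,0].round(3),'F',s['force'].round(1),'gap',round(s['finger_gap'],3),'q6',round(s['q'][5],2))
    print('shift',d.round(4))
    if yaw is not None:
        dy=(yaw-cy+np.pi/2)%np.pi-np.pi/2
        print('turn +x would be',(-dy if Rt[2,0]<0 else dy).round(3))
E
python3 - <<'E'
from h import *
plan([.46,-.18,.25],-.3)
s=telemetry.sense();Rt=R.from_quat(s['tool_rot']).as_matrix();print(Rt.round(3))
p=optics.camera_params('wrist');print((Rt.T@(p['origin']-s['tcp_pos'])).round(4));print((Rt.T@R.from_quat(p['attitude']).as_matrix()).round(3))
E
```

```text
tcp [0.2826 0.5569 0.2306] t 0.15 jaw yaw 1.101 x-axis [-0.001 -0.001 -1.   ] F [1.3 0.  0.4] gap 0.999 q6 -0.18
shift [-0.0186 -0.4918 -0.5767]
turn +x would be 1.401
[[-0.001 -0.892  0.453]
 [-0.001  0.453  0.892]
 [-1.     0.    -0.002]]
[-0.1426  0.0753 -0.0004]
[[-0.001 -0.295  0.955]
 [-0.001 -0.955 -0.295]
 [ 1.    -0.001  0.001]]
```

step_arm:
  commands:
    - [-0.02, -0.492, -0.577, 1.4]
    - [-0.02, -0.492, -0.577, 1.4]
    - [-0.02, -0.492, -0.577, 1.4]
    - [-0.02, -0.492, -0.577, 1.4]
    - [-0.02, -0.492, -0.577, 1.4]
    - [-0.02, -0.492, -0.577, 1.4]
    - [-0.02, -0.492, -0.577, 1.4]
    - [-0.02, -0.492, -0.577, 1.4]

```text
t: 0.82
tcp_pos: [0.3606, 0.2315, 0.2401]
tool_rot: [-0.034, 0.706, 0.033, 0.706]
force: [1.2, 0.0, 0.5]
finger_gap: 1.002
```

Run:
```python
from h import *
plan([.46,-.18,.25],-.3)
```

```text
tcp [0.3606 0.2315 0.2401] t 0.82 jaw yaw 0.095 x-axis [-0.    -0.001 -1.   ] F [1.2 0.  0.5] gap 1.002 q6 0.21
shift [-0.0094 -0.4191  0.0598]
turn +x would be 0.395
```

Run:
```python
from h import *
plan([.52,-.25,.25],-.3)
```

```text
tcp [0.3606 0.2315 0.2401] t 0.82 jaw yaw 0.095 x-axis [-0.    -0.001 -1.   ] F [1.2 0.  0.5] gap 1.002 q6 0.21
shift [-0.0094 -0.4945  0.1128]
turn +x would be 0.395
```

step_arm:
  commands:
    - [-0.01, -0.495, 0.113, 0.395]
    - [-0.01, -0.495, 0.113, 0.395]
    - [-0.01, -0.495, 0.113, 0.395]
    - [-0.01, -0.495, 0.113, 0.395]
    - [-0.01, -0.495, 0.113, 0.395]
    - [-0.01, -0.495, 0.113, 0.395]
    - [-0.01, -0.495, 0.113, 0.395]
    - [-0.01, -0.495, 0.113, 0.395]
  jaw: 0

```text
t: 1.48
tcp_pos: [0.4651, -0.0854, 0.247]
tool_rot: [0.105, 0.699, -0.106, 0.699]
force: [0.8, 0.6, -0.3]
finger_gap: -0.0
```

Run:
```python
from h import *
plan([.52,-.25,.25],-.3)
```

```text
tcp [ 0.4651 -0.0854  0.247 ] t 1.48 jaw yaw -0.3 x-axis [-0.001 -0.001 -1.   ] F [ 0.8  0.6 -0.3] gap -0.0 q6 -0.12
shift [-0.0028 -0.1411  0.1011]
turn +x would be -0.0
```

step_arm:
  commands:
    - [-0.003, -0.141, 0.101, 0]
    - [-0.003, -0.141, 0.101, 0]
    - [-0.003, -0.141, 0.101, 0]
    - [-0.003, -0.141, 0.101, 0]
    - [-0.003, -0.141, 0.101, 0]
    - [-0.003, -0.141, 0.101, 0]
    - [-0.003, -0.141, 0.101, 0]

```text
t: 2.07
tcp_pos: [0.5191, -0.2494, 0.2494]
tool_rot: [0.106, 0.7, -0.106, 0.698]
force: [-0.9, -0.1, -0.5]
finger_gap: -0.005
```

Run:
```python
from h import *
p=optics.camera_params('wrist');im=optics.snapshot('wrist');cv2.imwrite('pics/w1.png',im[:,:,::-1])
import json;json.dump({k:np.array(v).tolist() for k,v in p.items()},open('w1.json','w'))
plan([.465,-.184,.25],-.3)
```

```text
tcp [ 0.5188 -0.2483  0.2495] t 2.12 jaw yaw -0.3 x-axis [-0.003  0.001 -1.   ] F [-1.   0.8 -0.6] gap 0.001 q6 -0.34
shift [-0.0003  0.0455 -0.0704]
turn +x would be 0.0
```

View pics/w1.png

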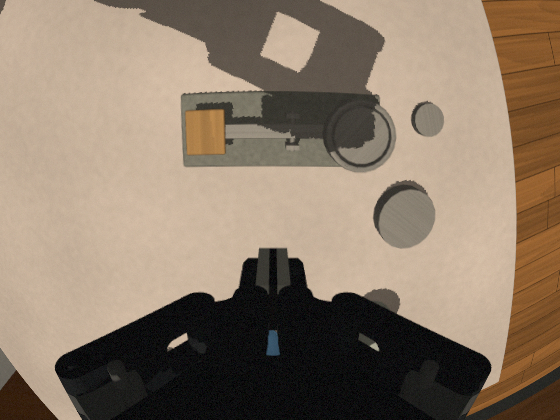

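The wrist view shows the paddle square at about (205,132), the collar rim centred at about (360,136), and the stand parallel to the jaw axis.

Run:
```python
from h import *
import json
p=json.load(open('w1.json'));p={k:np.array(v) for k,v in p.items()}
im=cv2.imread('pics/w1.png');h=cv2.cvtColor(im,cv2.COLOR_BGR2HSV)
m=cv2.inRange(h[90:180,170:240],(8,110,90),(22,255,255))
c=max(cv2.findContours(m,0,1)[0],key=cv2.contourArea);M=cv2.moments(c)
a=(M['m10']/M['m00']+170,M['m01']/M['m00']+90);print(a,cv2.boundingRect(c))
P=onz(p,a,.043,1);print('paddle',P)
cv2.imwrite('pics/w1z.png',cv2.resize(im[85:185,310:410],(600,600),interpolation=cv2.INTER_CUBIC))
C=onz(p,(360,136),.086,1);print('ring',C,np.hypot(*(C-P)[:2]),np.arctan2(*(C-P)[[1,0]]))
# base plate corners
for uv in [(182,93),(184,166),(340,168)]: print(onz(p,uv,.006,1))
plan([P[0],P[1],.06],-.3)
```

```text
(204.96530920060331, 131.559477124183) (15, 19, 40, 46)
paddle [ 0.4630658  -0.18071717  0.043     ]
ring [ 0.61313119 -0.22781258  0.086     ] 0.15728190258704414 -0.304098491524551
[ 0.44291918 -0.1270325   0.006     ]
[ 0.41514256 -0.21244031  0.006     ]
[ 0.59748972 -0.27223055  0.006     ]
tcp [ 0.5188 -0.2483  0.2495] t 2.12 jaw yaw -0.3 x-axis [-0.003  0.001 -1.   ] F [-1.   0.8 -0.6] gap 0.001 q6 -0.34
shift [ 0.1897  0.048  -0.0727]
turn +x would be 0.0
```

View pics/w1z.png

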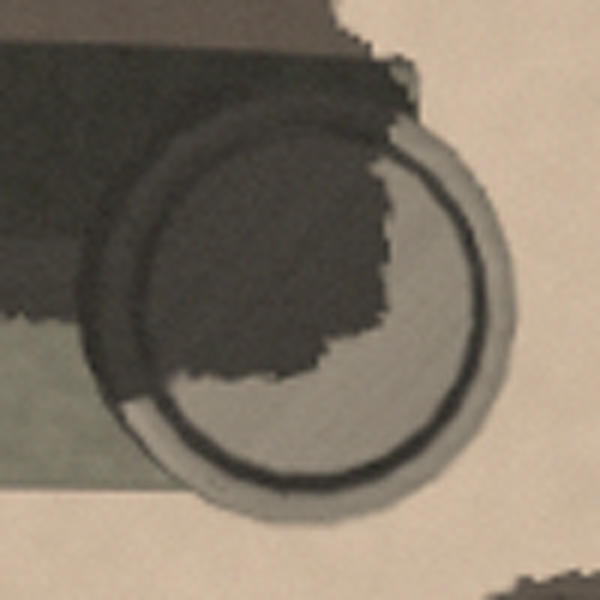

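step_arm:
  commands:
    - [0.06, 0.048, -0.073, 0]
    - [0.12, 0.048, -0.073, 0]
    - [0.18, 0.048, -0.073, 0]
    - [0.18, 0.048, -0.073, 0]
    - [0.185, 0.048, -0.073, 0]
    - [0.185, 0.048, -0.073, 0]
    - [0.185, 0.048, -0.073, 0]

```text
t: 2.7
tcp_pos: [0.4604, -0.1775, 0.0632]
tool_rot: [0.106, 0.703, -0.103, 0.696]
force: [0.6, -0.4, 0.6]
finger_gap: -0.001
```

Run:
```python
from h import *
plan([.463,-.181,.018],-.3)
p=optics.camera_params('wrist');im=optics.snapshot('wrist');cv2.imwrite('pics/w2.png',im[:,:,::-1])
```

```text
tcp [ 0.4604 -0.1775  0.0632] t 2.7 jaw yaw -0.298 x-axis [-0.009  0.006 -1.   ] F [ 0.6 -0.4  0.6] gap -0.001 q6 -0.3
shift [ 0.0452 -0.0027  0.004 ]
turn +x would be 0.002
```

View pics/w2.png

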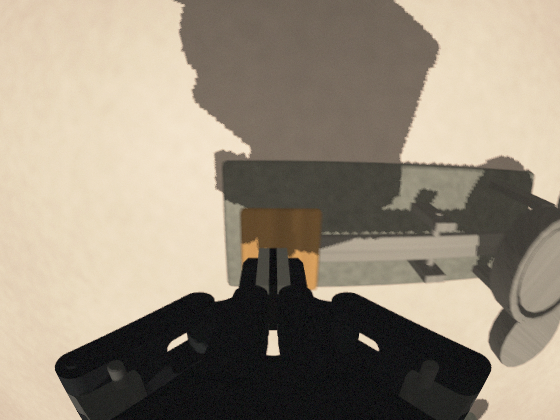

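The shut fingertips at (273,255) are over the paddle (columns 241–321). I'll press down gently.

step_arm:
  commands:
    - [0.015, -0.001, 0.004, 0]
    - [0.02, -0.002, 0.004, 0]
    - [0.025, -0.002, 0.004, 0]
    - [0.03, -0.002, 0.004, 0]
    - [0.034, -0.002, 0.004, 0]
    - [0.038, -0.002, 0.004, 0]
    - [0.041, -0.002, 0.004, 0]
    - [0.041, -0.002, 0.004, 0]

```text
t: 3.42
tcp_pos: [0.4683, -0.184, 0.0259]
tool_rot: [0.105, 0.698, -0.106, 0.7]
force: [1.4, 0.0, 2.2]
finger_gap: 0.001
```

Run:
```python
from h import *
plan([.463,-.181,.015],-.3)
```

```text
tcp [ 0.4683 -0.184   0.0259] t 3.42 jaw yaw -0.299 x-axis [ 0.002 -0.001 -1.   ] F [1.4 0.  2.2] gap 0.001 q6 -0.3
shift [ 0.0109  0.0014 -0.0059]
turn +x would be 0.001
```

step_arm:
  commands:
    - [0.003, 0.001, -0.004, 0]
    - [0.006, 0.001, -0.005, 0]
    - [0.008, 0.001, -0.005, 0]
    - [0.008, 0.001, -0.005, 0]

```text
t: 3.75
tcp_pos: [0.4662, -0.1833, 0.0202]
tool_rot: [0.104, 0.696, -0.107, 0.702]
force: [1.5, -0.0, 10.3]
finger_gap: -0.002
```

step_arm:
  commands:
    - [0.003, 0, -0.002, 0]
    - [0.005, 0, -0.002, 0]
    - [0.005, 0, -0.002, 0]

```text
t: 4.0
tcp_pos: [0.4664, -0.1836, 0.0194]
tool_rot: [0.103, 0.694, -0.108, 0.705]
force: [-1.1, 4.7, 29.5]
finger_gap: -0.001
```

It's against the stop: z barely changed while the force rose to about 30 N. I'll lift off and look.

step_arm:
  commands:
    - [-0.02, 0, 0, 0]
    - [-0.06, 0, 0, 0]
    - [-0.1, 0, 0, 0]
    - [-0.13, 0, 0, 0]
    - [-0.16, 0, 0.03, 0]
    - [-0.16, 0, 0.07, 0]
    - [-0.16, 0, 0.07, 0]
    - [-0.16, 0, 0.07, 0]
  jaw: 0.08

```text
t: 4.67
tcp_pos: [0.5329, -0.2038, 0.1822]
tool_rot: [0.102, 0.692, -0.108, 0.706]
force: [-1.1, 0.5, 0.1]
finger_gap: 0.936
```

Run:
```python
from h import *
import json
p=optics.camera_params('wrist');im=optics.snapshot('wrist');cv2.imwrite('pics/w3.png',im[:,:,::-1])
json.dump({k:np.array(v).tolist() for k,v in p.items()},open('w3.json','w'))
im=optics.snapshot('side')[:,:,::-1];cv2.imwrite('pics/s3.png',cv2.resize(im[225:295,255:355],(800,560),interpolation=cv2.INTER_CUBIC))
plan([.613,-.228,.15],-.3)
```

```text
tcp [ 0.5297 -0.202   0.1803] t 4.77 jaw yaw -0.299 x-axis [ 0.012 -0.008 -1.   ] F [-0.4  0.6 -0.3] gap 0.933 q6 -0.26
shift [ 0.0314 -0.0001  0.0869]
turn +x would be 0.001
```

View pics/w3.png

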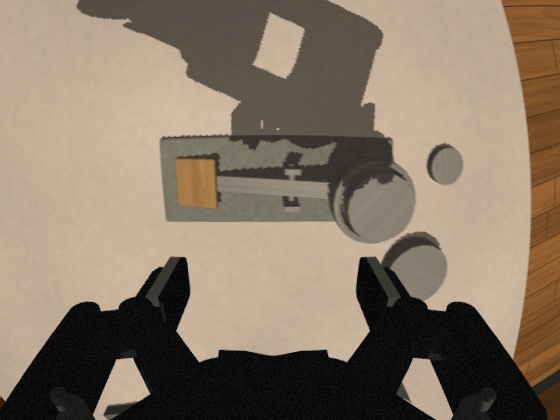

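View pics/s3.png

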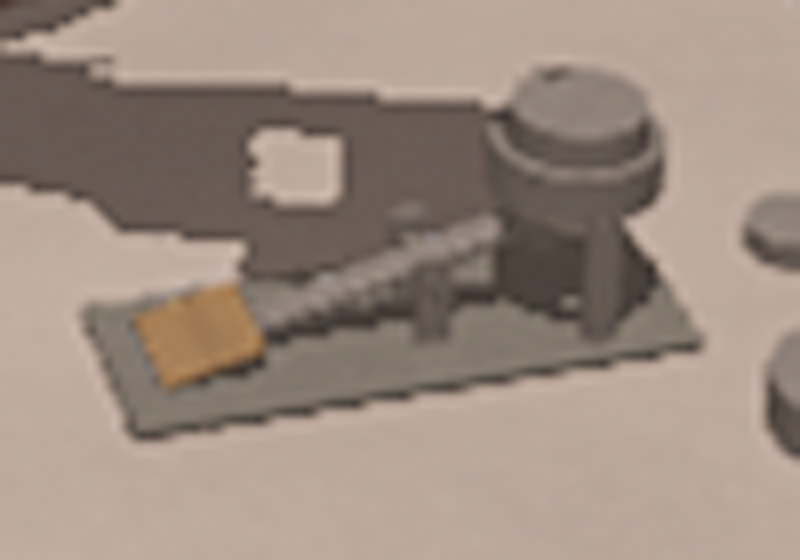

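The side view shows the paddle down and the foot raised above the collar. The wrist view has the foot top at about (378,200). I'll measure it closely.

Run:
```python
from h import *
im=cv2.imread('pics/w3.png')
cv2.imwrite('pics/w3z.png',cv2.resize(im[150:250,325:425],(600,600),interpolation=cv2.INTER_CUBIC))
```

```text
(no output)
```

View pics/w3z.png

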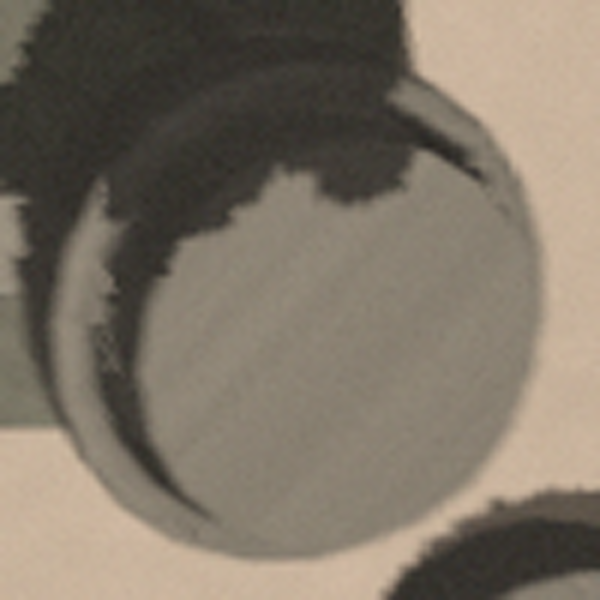

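Run:
```python
from h import *
import json
p=json.load(open('w3.json'));p={k:np.array(v) for k,v in p.items()}
pts=np.array([(138,370),(150,300),(541,300),(415,147),(480,190),(210,520),(290,556),(500,450)])/6+[325,150]
X=np.array([onz(p,u,.100,1) for u in pts])[:,:2]
A=np.c_[2*X,np.ones(len(X))];s=np.linalg.lstsq(A,(X**2).sum(1),rcond=None)[0]
print('foot',s[:2],'r',np.sqrt(s[2]+s[:2]@s[:2]))
plan([s[0],s[1],.15],-.3)
```

```text
foot [ 0.61471972 -0.22894392] r 0.027734257494226474
tcp [ 0.5297 -0.202   0.1803] t 4.77 jaw yaw -0.299 x-axis [ 0.012 -0.008 -1.   ] F [-0.4  0.6 -0.3] gap 0.933 q6 -0.26
shift [ 0.0315 -0.0005  0.0888]
turn +x would be 0.001
```

step_arm:
  commands:
    - [0.03, -0.001, 0.044, 0]
    - [0.03, -0.001, 0.088, 0]
    - [0.03, -0.001, 0.088, 0]
    - [0.03, -0.001, 0.088, 0]
    - [0.03, -0.001, 0.088, 0]
  jaw: 0.075
  grip_force: 40

```text
t: 5.18
tcp_pos: [0.612, -0.2283, 0.15]
tool_rot: [0.104, 0.696, -0.107, 0.702]
force: [-0.5, 1.3, -0.1]
finger_gap: 0.879
```

Run:
```python
from h import *
im=optics.snapshot('wrist');cv2.imwrite('pics/w4.png',im[:,:,::-1])
plan([.6145,-.229,.085],-.3)
```

```text
tcp [ 0.6115 -0.2281  0.1504] t 5.23 jaw yaw -0.299 x-axis [ 0.008 -0.006 -1.   ] F [-1.1  0.2  0.2] gap 0.879 q6 -0.23
shift [0.0654 0.0002 0.0025]
turn +x would be 0.001
```

View pics/w4.png

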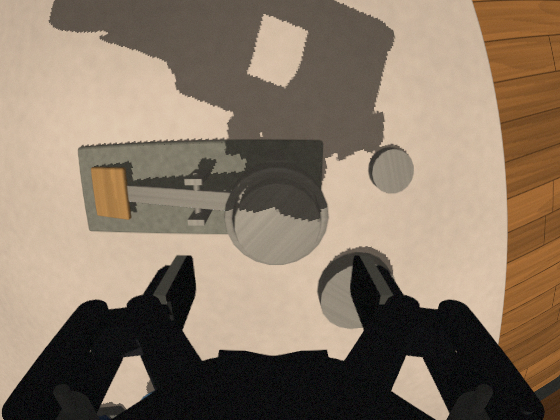

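step_arm:
  commands:
    - [0.03, 0, 0.002, 0]
    - [0.05, 0, 0.002, 0]
    - [0.06, 0, 0.002, 0]
    - [0.064, 0, 0.002, 0]
    - [0.064, 0, 0.002, 0]
    - [0.064, 0, 0.002, 0]
    - [0.064, 0, 0.002, 0]

```text
t: 5.82
tcp_pos: [0.6146, -0.2294, 0.0879]
tool_rot: [0.104, 0.695, -0.107, 0.703]
force: [0.6, -0.2, 0.6]
finger_gap: 0.877
```

Run:
```python
from h import *
im=optics.snapshot('wrist');cv2.imwrite('pics/w5.png',im[:,:,::-1])
plan([.6145,-.229,.085],-.3)
```

```text
tcp [ 0.6146 -0.2295  0.0879] t 5.87 jaw yaw -0.299 x-axis [ 0.01  -0.007 -1.   ] F [1.  0.1 0.2] gap 0.88 q6 -0.23
shift [ 0.0029  0.0004 -0.0003]
turn +x would be 0.001
```

View pics/w5.png

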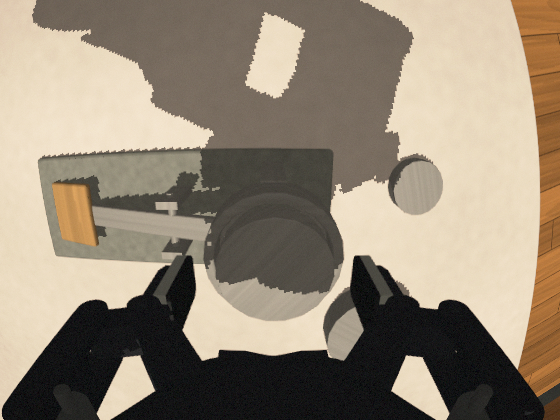

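The foot at (275,258) is centred between the pads at (190,265) and (357,265). I'll go down a touch and close.

step_arm:
  commands:
    - [0.003, 0, 0, 0]
    - [0.003, 0, 0, 0]

```text
t: 6.03
tcp_pos: [0.6151, -0.2297, 0.0856]
tool_rot: [0.103, 0.695, -0.107, 0.704]
force: [-0.0, 0.4, -0.7]
finger_gap: 0.876
```

step_arm:
  commands:
    - [0, 0, 0, 0]
    - [0, 0, 0, 0]
    - [0, 0, 0, 0]
    - [0, 0, 0, 0]
    - [0, 0, 0, 0]
    - [0, 0, 0, 0]
  jaw: 0.045
  grip_force: 40

```text
t: 6.53
tcp_pos: [0.6154, -0.2298, 0.0861]
tool_rot: [0.103, 0.695, -0.108, 0.704]
force: [-0.8, 0.5, 4.0]
finger_gap: 0.631
```

Run:
```python
from h import *
im=optics.snapshot('wrist');cv2.imwrite('pics/w6.png',im[:,:,::-1])
im=optics.snapshot('side')[:,:,::-1];cv2.imwrite('pics/s6.png',cv2.resize(im[215:285,275:375],(800,560),interpolation=cv2.INTER_CUBIC))
plan([.6145,-.229,.085],-.3)
```

```text
tcp [ 0.6153 -0.2298  0.086 ] t 6.63 jaw yaw -0.299 x-axis [ 0.012 -0.008 -1.   ] F [-0.6  0.6  4.1] gap 0.636 q6 -0.23
shift [ 0.001   0.0005 -0.0011]
turn +x would be 0.001
```

View pics/w6.png

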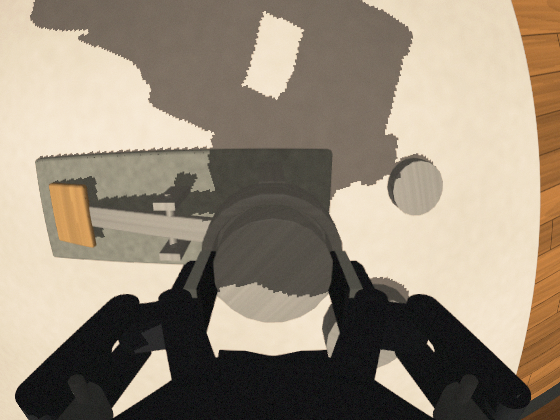

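View pics/s6.png

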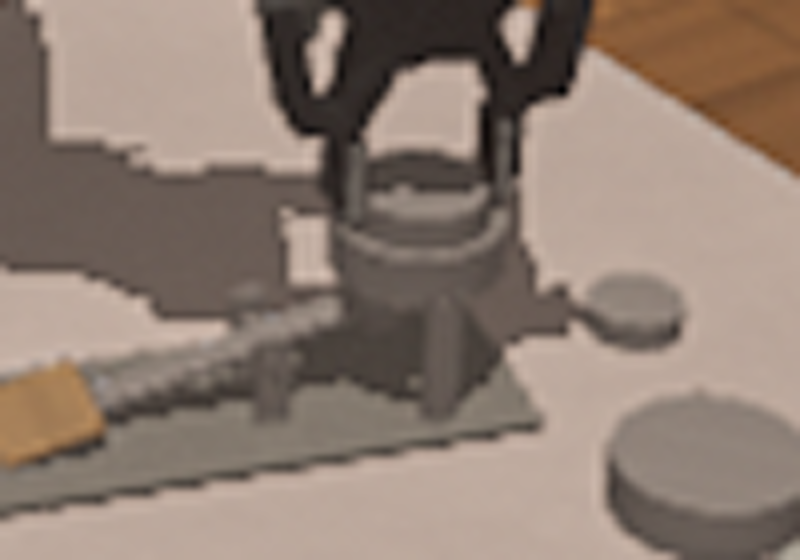

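The pads hold the foot on both sides at (212,265) and (330,265), with the opening settled. Lifting.

step_arm:
  commands:
    - [-0.004, 0, 0, 0]
    - [-0.01, 0, 0, 0]
    - [-0.02, 0, 0, 0]
    - [-0.035, 0, 0, 0]
    - [-0.06, 0, 0, 0]
    - [-0.08, 0, 0, 0]
    - [-0.08, 0, 0, 0]
    - [-0.08, 0, 0, 0]

```text
t: 7.3
tcp_pos: [0.615, -0.2296, 0.1676]
tool_rot: [0.103, 0.693, -0.108, 0.705]
force: [-0.4, -0.0, -1.5]
finger_gap: 0.633
```

Run:
```python
from h import *
im=optics.snapshot('wrist');cv2.imwrite('pics/w7.png',im[:,:,::-1])
im=optics.snapshot('side')[:,:,::-1];cv2.imwrite('pics/s7.png',cv2.resize(im[190:290,255:375],(720,600),interpolation=cv2.INTER_CUBIC))
plan([.513,.272,.17],-.3)
```

```text
tcp [ 0.6135 -0.2287  0.165 ] t 7.4 jaw yaw -0.299 x-axis [ 0.01  -0.007 -1.   ] F [ 0.8  0.1 -2.3] gap 0.634 q6 -0.23
shift [-0.0094  0.4488 -0.2435]
turn +x would be 0.001
```

View pics/w7.png

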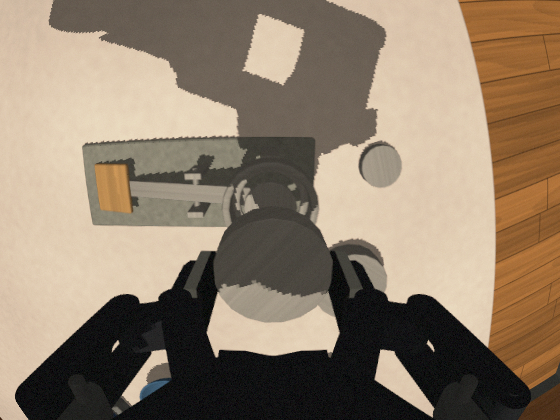

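View pics/s7.png

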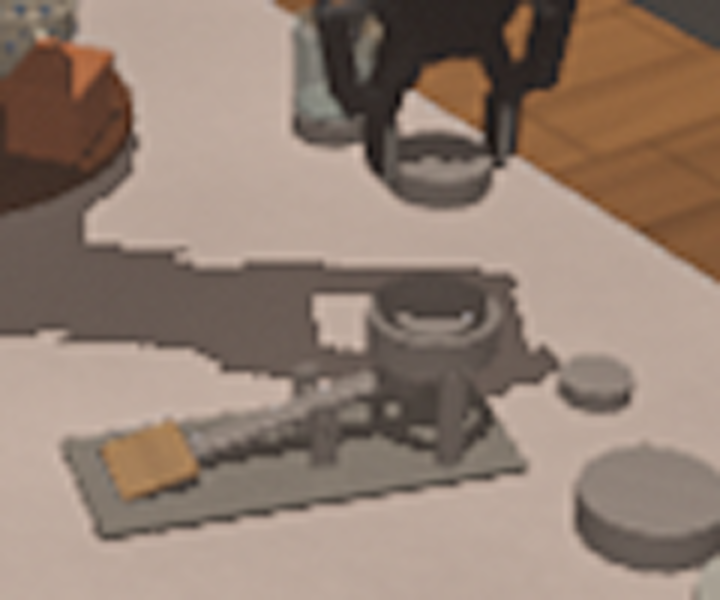

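The foot is held level, the collar is empty and the paddle is still down. I'll carry it high to a viewpoint near the mat.

Run:
```python
from h import *
plan([.543,.213,.19],.5)
```

```text
tcp [ 0.6135 -0.2287  0.165 ] t 7.4 jaw yaw -0.299 x-axis [ 0.01  -0.007 -1.   ] F [ 0.8  0.1 -2.3] gap 0.634 q6 -0.23
shift [-0.0287  0.4012 -0.1972]
turn +x would be -0.799
```

step_arm:
  commands:
    - [-0.025, 0.02, -0.01, 0]
    - [-0.029, 0.05, -0.025, -0.1]
    - [-0.029, 0.08, -0.04, -0.2]
    - [-0.029, 0.11, -0.055, -0.3]
    - [-0.029, 0.14, -0.07, -0.4]
    - [-0.029, 0.17, -0.085, -0.5]
    - [-0.029, 0.2, -0.1, -0.6]
    - [-0.029, 0.23, -0.115, -0.7]

```text
t: 8.07
tcp_pos: [0.5694, 0.0268, 0.1901]
tool_rot: [-0.145, 0.691, 0.14, 0.694]
force: [0.1, 0.8, -1.7]
finger_gap: 0.632
```

Run:
```python
from h import *
plan([.543,.213,.19],.5)
```

```text
tcp [0.5694 0.0268 0.1901] t 8.07 jaw yaw 0.405 x-axis [ 0.006 -0.006 -1.   ] F [ 0.1  0.8 -1.7] gap 0.632 q6 -0.55
shift [-0.0012  0.1815  0.0492]
turn +x would be -0.095
```

step_arm:
  commands:
    - [-0.001, 0.03, 0.008, -0.05]
    - [-0.001, 0.06, 0.016, -0.095]
    - [-0.001, 0.09, 0.025, -0.095]
    - [-0.001, 0.12, 0.033, -0.095]
    - [-0.001, 0.15, 0.04, -0.095]
    - [-0.001, 0.181, 0.049, -0.095]
    - [-0.001, 0.181, 0.049, -0.095]
    - [-0.001, 0.181, 0.049, -0.095]

```text
t: 8.73
tcp_pos: [0.5414, 0.2139, 0.1881]
tool_rot: [-0.179, 0.684, 0.174, 0.685]
force: [0.6, -1.2, -1.1]
finger_gap: 0.636
```

Run:
```python
from h import *
import json
p=optics.camera_params('wrist');im=optics.snapshot('wrist');cv2.imwrite('pics/w8.png',im[:,:,::-1])
json.dump({k:np.array(v).tolist() for k,v in p.items()},open('w8.json','w'))
plan([.509,.275,.12],.5)
```

```text
tcp [0.5419 0.2128 0.1883] t 8.78 jaw yaw 0.502 x-axis [ 0.003 -0.007 -1.   ] F [-0.2 -0.1 -1.9] gap 0.632 q6 -0.31
shift [0.0677 0.0709 0.0012]
turn +x would be 0.002
```

View pics/w8.png

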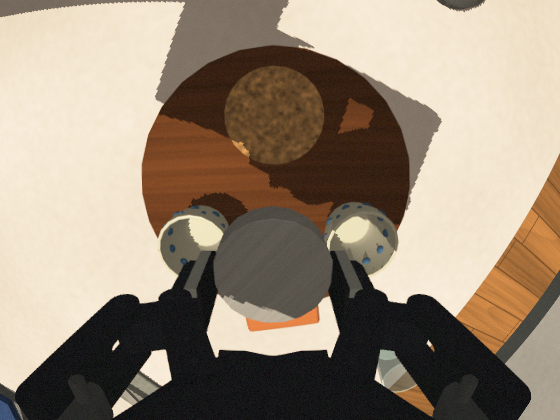

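The wrist view shows the mat circle (columns 224–324, rows 66–164), with the cups well to either side below it.

Run:
```python
from h import *
import json
p=json.load(open('w8.json'));p={k:np.array(v) for k,v in p.items()}
def circ(pts,z):
    X=np.array([onz(p,u,z,1) for u in pts])[:,:2]
    s=np.linalg.lstsq(np.c_[2*X,np.ones(len(X))],(X**2).sum(1),rcond=None)[0]
    return s[:2],np.sqrt(s[2]+s[:2]@s[:2])
m,r=circ([(224,115),(324,115),(274,66),(274,164),(240,80),(309,80)],.038);print('mat',m,r)
f=circ([(214,265),(332,265),(272,206),(272,322)],.1883+.014);print('foot',f)
print('tray',circ([(142,170),(410,170),(274,46),(160,104),(395,110)],.034))
plan([m[0],m[1],.10],.5)
```

```text
mat [0.51073036 0.2720208 ] 0.04448912355029355
foot (array([0.53918009, 0.21791199]), np.float64(0.028342049682629007))
tray (array([0.54558855, 0.21317802]), np.float64(0.13405890567630746))
tcp [0.5419 0.2128 0.1883] t 8.78 jaw yaw 0.502 x-axis [ 0.003 -0.007 -1.   ] F [-0.2 -0.1 -1.9] gap 0.632 q6 -0.31
shift [0.0878 0.0676 0.0013]
turn +x would be 0.002
```

step_arm:
  commands:
    - [0.0, 0.03, 0.001, 0]
    - [0.01, 0.055, 0.001, 0]
    - [0.04, 0.065, 0.001, 0]
    - [0.07, 0.065, 0.001, 0]
    - [0.1, 0.065, 0.001, 0]
    - [0.12, 0.065, 0.001, 0]
    - [0.125, 0.065, 0.001, 0]
    - [0.125, 0.065, 0.001, 0]

```text
t: 9.45
tcp_pos: [0.5109, 0.2676, 0.0607]
tool_rot: [-0.178, 0.686, 0.172, 0.684]
force: [1.0, 0.3, -2.0]
finger_gap: 0.633
```

Run:
```python
from h import *
im=optics.snapshot('wrist');cv2.imwrite('pics/w9.png',im[:,:,::-1])
plan([.511,.272,.042],.5)
```

```text
tcp [0.5121 0.2681 0.0622] t 9.5 jaw yaw 0.501 x-axis [ 0.002 -0.008 -1.   ] F [ 0.6  0.5 -1.1] gap 0.631 q6 -0.2
shift [0.0202 0.0041 0.0009]
turn +x would be 0.001
```

View pics/w9.png

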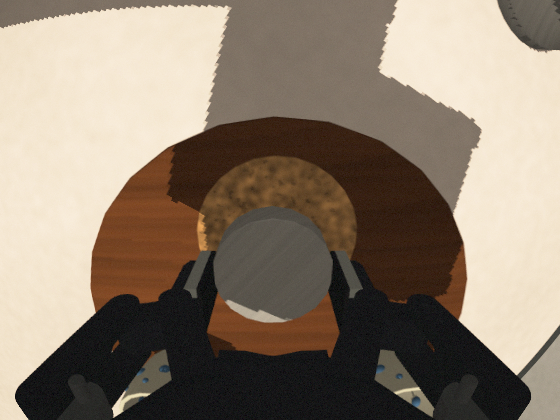

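step_arm:
  commands:
    - [0.006, 0.002, 0.001, 0]
    - [0.011, 0.003, 0.001, 0]
    - [0.014, 0.003, 0.001, 0]
    - [0.016, 0.003, 0.001, 0]
    - [0.018, 0.003, 0.001, 0]
    - [0.018, 0.003, 0.001, 0]

```text
t: 10.0
tcp_pos: [0.5115, 0.2712, 0.0441]
tool_rot: [-0.178, 0.685, 0.172, 0.685]
force: [-0.0, 0.2, -2.0]
finger_gap: 0.636
```

step_arm:
  commands:
    - [0.001, 0, 0, 0]
    - [0.002, 0, 0, 0]
    - [0.002, 0, 0, 0]

```text
t: 10.25
tcp_pos: [0.5117, 0.2713, 0.043]
tool_rot: [-0.178, 0.685, 0.172, 0.685]
force: [-1.1, -0.4, 3.2]
finger_gap: 0.631
```

Contact: the force went from −2 to +3 N at z 0.043. Releasing.

step_arm:
  commands:
    - [0.0005, 0, 0, 0]
    - [0.0005, 0, 0, 0]
    - [0.0005, 0, 0, 0]
    - [0.0005, 0, 0, 0]
    - [0.0005, 0, 0, 0]
  jaw: 0.072

```text
t: 10.67
tcp_pos: [0.5117, 0.2713, 0.0424]
tool_rot: [-0.178, 0.685, 0.172, 0.685]
force: [0.0, -0.7, 0.4]
finger_gap: 0.848
```

Run:
```python
from h import *
im=optics.snapshot('wrist');cv2.imwrite('pics/w10.png',im[:,:,::-1])
plan([.511,.272,.15],.5)
```

```text
tcp [0.5117 0.2713 0.0424] t 10.72 jaw yaw 0.501 x-axis [ 0.002 -0.008 -1.   ] F [-0.4 -0.2  0. ] gap 0.845 q6 -0.19
shift [-1.076e-01  1.000e-04 -4.000e-04]
turn +x would be 0.001
```

View pics/w10.png

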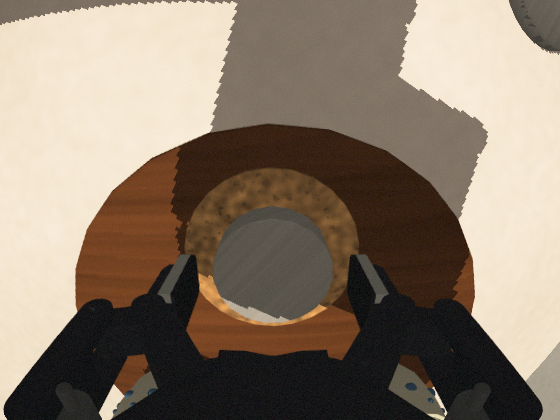

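The foot at (273,265) stands on the mat with cork showing all round, and the pads are clear of it. Retreating straight up.

step_arm:
  commands:
    - [-0.01, 0, 0, 0]
    - [-0.03, 0, 0, 0]
    - [-0.06, 0, 0, 0]
    - [-0.09, 0, 0, 0]
    - [-0.13, 0, 0, 0]
    - [-0.16, -0.03, 0, 0]
    - [-0.16, -0.06, 0, 0]
    - [-0.16, -0.06, 0, 0]

```text
t: 11.38
tcp_pos: [0.5446, 0.2167, 0.2068]
tool_rot: [-0.178, 0.682, 0.17, 0.689]
force: [-0.4, -0.6, 0.1]
finger_gap: 0.84
```

Run:
```python
from h import *
import json
p=optics.camera_params('wrist');im=optics.snapshot('wrist');cv2.imwrite('pics/w11.png',im[:,:,::-1])
json.dump({k:np.array(v).tolist() for k,v in p.items()},open('w11.json','w'))
im=optics.snapshot('scene')[:,:,::-1];cv2.imwrite('pics/c11.png',im)
im=optics.snapshot('side')[:,:,::-1];cv2.imwrite('pics/s11.png',cv2.resize(im[150:300,180:380],(800,600),interpolation=cv2.INTER_CUBIC))
plan([.511,.272,.15],.5)
```

```text
tcp [0.5394 0.2197 0.203 ] t 11.53 jaw yaw 0.5 x-axis [ 0.001 -0.007 -1.   ] F [-0.4 -0.7  0.6] gap 0.841 q6 -0.3
shift [0.0525 0.0599 0.0003]
turn +x would be -0.0
```

View pics/w11.png

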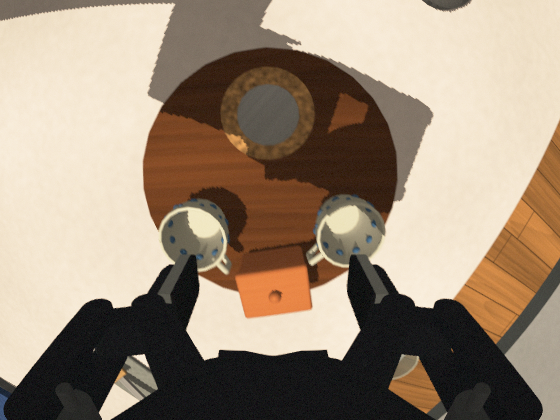

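View pics/s11.png

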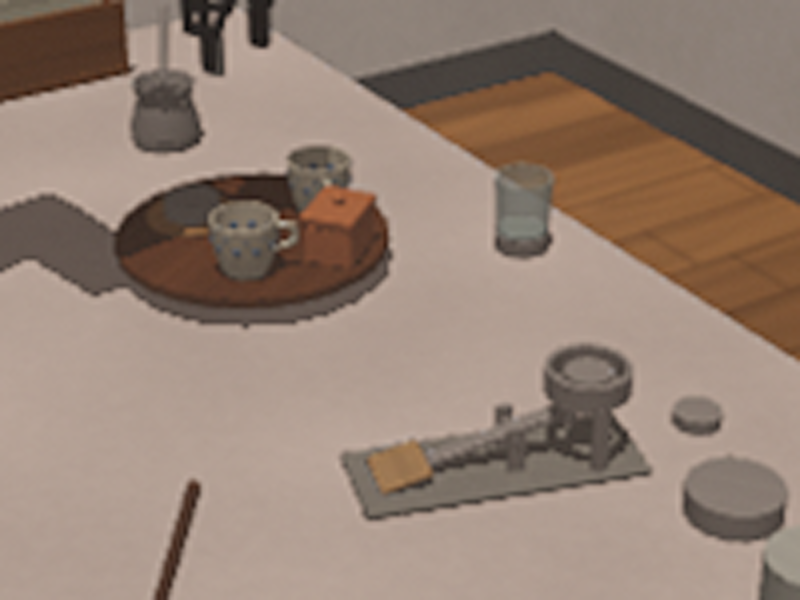

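View pics/c11.png

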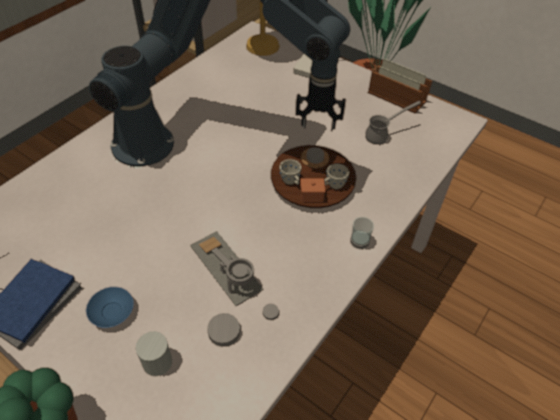

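The foot lies flat and nearly centred on the mat, at (267,114) in the wrist view. The cups, box and holder are unmoved and the paddle is down. Handing in.

Run:
```python
from station import manip
print(manip.sign_off())
```

```text
the job is handed in; nothing more can be done
None
```

The foot is on the cork mat, the paddle is down, and I handed the job in at about 11.5 s of the 48 s allowed.

- **Press:** I pushed the paddle down with the shut fingers until it met its stop, where the force rose to about 30 N with almost no further travel. The side view then showed the foot standing proud of the collar.
- **Pick and place:** I gripped the foot from above, lifted it, carried it high over the tray and lowered it until it touched the mat (about 5 N). I then opened the fingers and backed straight up.
- **Last checks:** The wrist, side and scene views show the foot flat and nearly centred on the mat, with cork visible all round. The collar is empty, the paddle has stayed down, and by eye the cups, sugar box and other bystanders have not moved.
- **Disagreements:**
  - The scene and side cameras disagreed by about 10 mm, so I used the wrist camera for the final positions.
  - The opening read about 54 mm on the 56 mm foot, and about 4 N showed on the tool as it closed, possibly the fingertips lightly touching the rim. The lift was clean.

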